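Line up the quarter-turn fastener and hold the access panel shut

ROBOT

A 7-joint arm with a two-finger parallel gripper is mounted at the origin on a cart in front of the work surface, level with it; the furniture and walls round the work are solid. World frame = base frame: x ahead of the robot, y to its left, z up, the work surface at z = 0. Lengths are in m, angles in rad, forces in N, time in s.
With the tool pointing down it reaches from about 0.425 to 0.925 m from the base axis. Payload 6.8 kg.
Tool frame: the origin (TCP) lies at the very end of the fingers, on their centre line; the grasp point (between the pads) lies 19 mm behind it (r.grip_depth is the distance from the TCP to the grasp point, in m); z points along the fingers, y is the direction in which the jaws open and shut (so a half turn about z gives the same grasp; the last joint's range is limited). The gripper opens to 85 mm and grips with 20 to 120 N. Pads are 22 mm wide; open, the fingers measure 114 mm over their backs; the gripper's body (76 mm by 85 mm) begins 54 mm behind the grasp point. The pads swing forward as they close: fully open they stand 13 mm farther back than shut.
Start: joints at [-1.244, 0.477, 0.022, 1.555, -0.011, 1.109, -0.083], TCP at [0.284, 0.612, 0.231] pointing down, gripper open.
Joint ranges: [-2.96, 2.96], [-0.34, 2.1], [-1.41, 1.46], [0.24, 2.44], [-1.37, 4.51], [0.17, 1.92], [-2.96, 2.96]. Speed limits (rad/s): [2.39, 2.39, 3.14, 3.14, 3.14, 3.14, 3.14].

INTERFACE

Orientations are given as a rotation vector (axis times angle).
In Python, from bench import status, eyes, workorder, spotter, r gives the robot as it stands.
- The arm moves only by the tool drive_tool, never from a script. Its argument "commands" is a list of rows, each an object of numbers: "rx", "ry", "rz": the turn, a rotation vector about the world's x, y, z normalised to -1 to 1, where 1 is 8 degrees; "tx", "ty", "tz": the shift along the world's x, y, z normalised to -1 to 1, where 1 is 20 mm; "grip": the closure, from -1 (fully open) to 1 (shut). A call has 1 to 10 rows; each row shifts and turns the commanded pose from where the row before left it; what a row does not reach is not made up. A row lasts 1/8 s, in which the tool goes at most 62.5 mm and 10.7 degrees, less where a joint would pass 70% of its speed; a pose out of reach is approached as far as the arm can. A call with a number of a shift or a turn outside -1 to 1 is refused whole. A call with a gripper value outside its range is refused whole. The fingers move at their own pace and stop on an object; "grip_force" is the grip in N (left out, the last holds). Time passes only in rows, so rows that do not move let the fingers close. It gives the time, the measured TCP pose, the force and the opening at its end, in the units of the state.
- status.get_obs(): the state, without advancing time (a new reading comes with each control period).
- eyes.grab_frame(name): name is "scene" or "top"; returns a dict with "frame" (480x640x3 uint8, blue, green, red), "range_z" (480x640 float32, m along the optical axis (not along the pixel's ray), 0 where there is no reading), "fx", "fy", "cx", "cy" (pixels), "T" (4x4, takes a point from camera to world coordinates). Camera axes: x right, y down, z forward; pixel columns grow to the right and rows downward; lengths in m; the calibration is good to about 2 mm. A picture is of the moment at which its call begins.
- workorder.hand_in(): hands the job in, once; it reports no verdict.
Trained networks look in the newest picture that a camera, given by its name, has taken for a name from the list of things; names that differ only in an ending like _2 or _b are one class to them, and where a whole thing is asked for, a point or a joint stands for the part that bears it (a point fixed in the world has none). Each returns a list of dicts, best first, with "confidence" (0 to 1); they miss things now and then, are a little off and sometimes report something else, mostly with a low value. They report only what shows in the picture. A call takes as long as a camera call.
- spotter.boxes_of(camera, target): "position" ([column, row] as shares, 0 to 1, of the picture: columns of its width, rows of its height, amid what is visible of it).
- spotter.masks_of(camera, target): "mask" (480x640 bool, what is visible of it) and "position" ([column, row] as shares, 0 to 1, of the picture: columns of its width, rows of its height, amid what is visible of it).
The state is a dict: "clock": time; "joints": joint angles; "qvel": joint speeds; "tau": joint torques, N m; "tcp_pos": TCP position; "orientation": TCP orientation; "contact_force": force on the tool from outside, world axes, zero at the start; "moment": the same for the moment, N m; "grip_width": finger opening in m.
Only numpy, scipy, OpenCV 4.12 (cv2) and the standard library are available. Lean on these libraries where they do the work, as an engineer would, in place of code of your own. Each camera call takes 0.05 s, during which the arm holds its last target.

TASK

The blue access panel on the grey filter box is standing slightly open on its springy seal. With it still standing open, turn its black wing fastener until the red slot lines up with the two white index lines on the panel, then push the panel down flush against the box (the round rubber pad near its front edge is the place to press). Finish while still holding it pressed shut: do not let go, and leave the eraser, the ink pot and the tape roll where they are.

Things in the scene. Friction and masses are not known exactly. Their poses are not given: they have to be found in the camera images.
- case: grey filter box with a blue panel on top, fixed to the bench; 160 (x) x 170 (y) x 55 mm high without the panel, origin at the centre of its underside; its -x side is the front, the panel is hinged along the +x side. The 4 mm panel's top lies 61 mm above the bench when shut.
- panel (a joint): opening angle of the panel about its hinge (level, along the box's y, 75 mm behind the box's origin and 59 mm above the bench); 0 = shut flush, 0.10 rad = sprung fully open (start). A spring pushes it open: about 3 N down on the press pad starts it moving, about 6 to 7 N holds it shut. It can only shut when the fastener is aligned: otherwise the fastener's crossbar underneath stops it at about 0.08 rad.
- fastener (a joint): turn of the wing fastener, positive anticlockwise seen from above; 0 = red slot in line with the white index lines (parallel to the box's y). Within about 0.2 rad either way of 0 its crossbar passes the slot in the frame. It turns from -0.7 to 1.75 rad, starts between 0.7 and 1.4, and stays where it is left (friction 0.05 N m).
- fastener_wing (a point): centre of the black wing of the fastener: wing 11 mm thick (its x), 36 mm long (its y), 24 mm high (its z, along the turning axis; the wing reaches 12 mm above and below this point), standing on a round steel flange of 52 mm diameter and 4 mm height, with a red slot line along the wing's length and a white line on the wing's top. The axis is 80 mm in front of the hinge line, in the middle of the panel's width.
- press_pad (a point): centre of the top of the round black rubber pad (28 mm diameter, 2 mm high) on the panel, 130 mm in front of the hinge line (50 mm in front of the fastener's axis); it moves down about 13 mm as the panel shuts. Its axes are those of the panel.
- eraser: blue and white eraser, 18 x 38 x 11 mm, loose, left of the box; origin at the centre of its underside
- ink_pot: round glass ink pot with a yellow lid, 52 mm diameter, 40 mm high, loose, right of the box; origin at the centre of its underside
- tape_roll: teal roll of tape lying flat, 92 mm diameter, 18 mm high, loose, right of the box; origin at the centre of its underside

How it is judged:
On the way, in this order (a step that is already met when the one before it is completed fails the run):
1. the fastener is turned into line with the index lines while the panel still stands open (value of joint fastener between -0.2 and 0.2 rad and value of joint panel above 0.05 rad), for 0.2 s.
2. the panel is pressed shut by the fingers (value of joint panel below 0.015 rad and contact force between the fingers and case above 2 N), for 0.3 s.
At the end, for the whole second after the job is handed in: The fingers are still pressing on the panel with more than 2 N and keep it shut (opening under 0.015 rad, i.e. the pad less than 2 mm above its lowest position), the fastener is within 0.25 rad of its index lines, and eraser, ink pot and tape roll are within 30 mm of where they stood (all of step 2 and value of joint fastener between -0.25 and 0.25 rad and distance of each of eraser, ink_pot, tape_roll from where it was at the start of the episode below 0.03 m); the arm keeps its last pose, push and grip.
It fails at once if a bystander (eraser, ink pot, tape roll) is pushed away by more than 30 mm (distance of any of eraser, ink_pot, tape_roll from where it was at the start of the episode above 0.03 m).
It also fails if it takes over 38 s, if anything falls off the work surface, if the arm or the gripper's body presses on something with over 40 N, if the wrist force passes 120 N, or if a joint passes its speed limit or range.

## Working session

There is one attempt and no reset: what is moved stays moved. The work goes in short steps, Python scripts to look and compute and a tool call to move; the robot and the scene stay as the last step left them, time stands still between calls to the robot, and variables do not carry over. Pictures are saved under pics/ and viewed, and the job is handed in when it is done.

Besides the shell and the picture viewer there is one more tool, called as name(argument=value, ...) on one line, values as JSON. drive_tool: Moves the arm, as the interface text tells. Scaled input: -1 to 1 covers 20 mm each way for a shift and 8 degrees each way for a turn. Its arguments: {"type":"object","properties":{"commands":{"type":"array","items":{"type":"object","properties":{"rx":{"type":"number"},"ry":{"type":"number"},"rz":{"type":"number"},"tx":{"type":"number"},"ty":{"type":"number"},"tz":{"type":"number"},"grip":{"type":"number"}}}},"grip_force":{"type":"number"}},"required":["commands"]}

```bash
mkdir -p pics
cat > h.py <<'E'
import numpy as np,cv2
from bench import status, eyes, workorder, spotter, r
def px2w(f,u,v,z=None):
    d=f["range_z"][int(v),int(u)] if z is None else z
    p=np.array([(u-f["cx"])/f["fx"]*d,(v-f["cy"])/f["fy"]*d,d,1])
    return (f["T"]@p)[:3]
def cloud(f):
    v,u=np.mgrid[:480,:640]; d=f["range_z"]
    P=np.stack([(u-f["cx"])/f["fx"]*d,(v-f["cy"])/f["fy"]*d,d,np.ones_like(d)],-1)
    return (P@f["T"].T)[...,:3]
E
python3 - <<'E'
from h import *
print(status.get_obs())
for c in ["scene","top"]:
    f=eyes.grab_frame(c); cv2.imwrite(f"pics/{c}0.png",f["frame"]); np.save(f"{c}0.npy",f,allow_pickle=True)
    W=cloud(f); print(c,f["fx"],f["T"].round(3).tolist())
    for n in ["case","fastener_wing","press_pad","eraser","ink_pot","tape_roll"]:
        for m in spotter.masks_of(c,n)[:2]:
            k=m["mask"]&(f["range_z"]>0); 
            print(n,round(m["confidence"],2),(np.array(m["position"])*[640,480]).round(1),m["mask"].sum(),np.median(W[k],0).round(4) if k.any() else None)
E
```

```text
{'clock': 0.0, 'joints': array([-1.24410067,  0.47779888,  0.0223549 ,  1.55645775, -0.01151663,
        1.10929195, -0.08308025]), 'qvel': array([-0.00063193, -0.00100091, -0.00067289,  0.0004988 , -0.00105431,
       -0.00112642, -0.00040104]), 'tau': array([ 6.31270268e-04, -5.96454191e+01,  1.60826214e+00, -2.81195873e+01,
        1.25298905e-02,  9.58147575e-03, -1.00258524e-05]), 'tcp_pos': array([0.28409476, 0.61164874, 0.23032417]), 'orientation': array([-6.77518946e-01, -3.06738968e+00,  2.83955554e-03]), 'contact_force': array([ 0.22709463, -0.80923022,  0.14006005]), 'moment': array([ 0.00437504, -0.05432913, -0.04490221]), 'grip_width': 0.08525042052300462}
scene 508.2893097095275 [[0.611, -0.579, 0.54, 0.113], [-0.791, -0.458, 0.405, -0.501], [0.013, -0.675, -0.738, 0.696], [0.0, 0.0, 0.0, 1.0]]
case 0.7 [281.9 251.7] 10253 [ 0.5032 -0.1326  0.0662]
fastener_wing 0.71 [282.9 235.1] 600 [ 0.5222 -0.1226  0.0766]
press_pad 0.88 [283.2 236.5] 6836 [ 0.52   -0.1241  0.0715]
press_pad 0.57 [280.3 234.4] 633 [ 0.5222 -0.1222  0.0767]
eraser 0.61 [215.8 228.1] 191 [0.5026 0.0201 0.0117]
ink_pot 0.7 [373.2 254.3] 729 [ 0.6146 -0.2463  0.036 ]
tape_roll 0.65 [353.7 314.8] 1394 [ 0.5242 -0.2819  0.0175]
top 556.9123993719465 [[-0.021, -0.994, 0.105, 0.477], [-1.0, 0.02, -0.006, -0.142], [0.004, -0.105, -0.994, 0.945], [0.0, 0.0, 0.0, 1.0]]
case 0.88 [297.4 266.1] 11068 [ 0.5297 -0.1149  0.0696]
fastener_wing 0.59 [300.5 266.8] 807 [ 0.5268 -0.1165  0.0745]
eraser 0.58 [221.1 285.2] 240 [0.5057 0.0205 0.0113]
tape_roll 0.74 [413.7 276. ] 1069 [ 0.5272 -0.2812  0.0181]
```

Run:
```python
import cv2
a=cv2.imread("pics/scene0.png")
b=cv2.imread("pics/top0.png")
cv2.imwrite("pics/t0z.png",cv2.resize(b[190:350,200:420],None,fx=3.6,fy=3.6,interpolation=cv2.INTER_CUBIC))
cv2.imwrite("pics/s0z.png",cv2.resize(a[150:350,160:420],None,fx=3,fy=3,interpolation=cv2.INTER_CUBIC))
```

```text
(no output)
```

View pics/t0z.png

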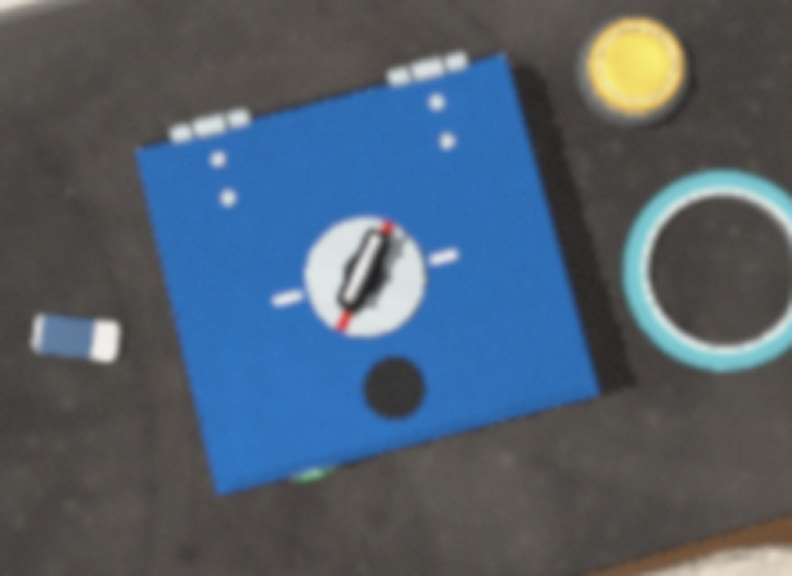

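View pics/s0z.png

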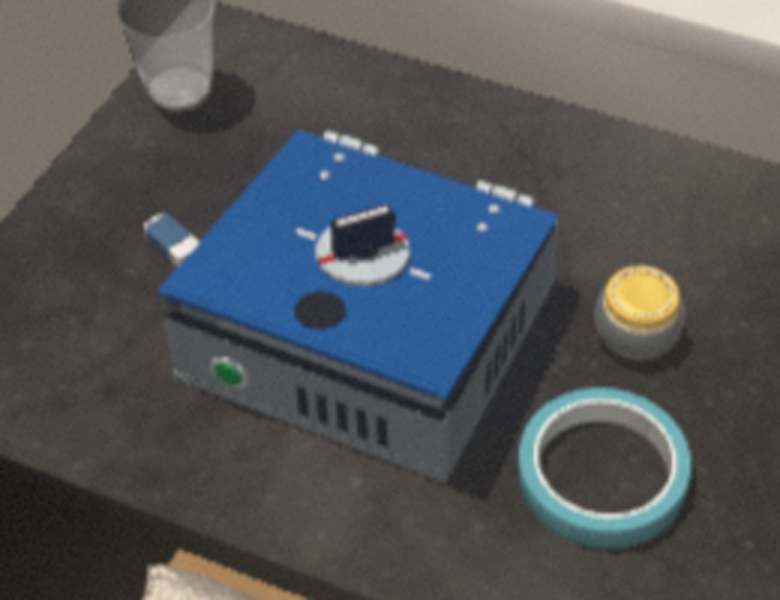

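View pics/scene0.png

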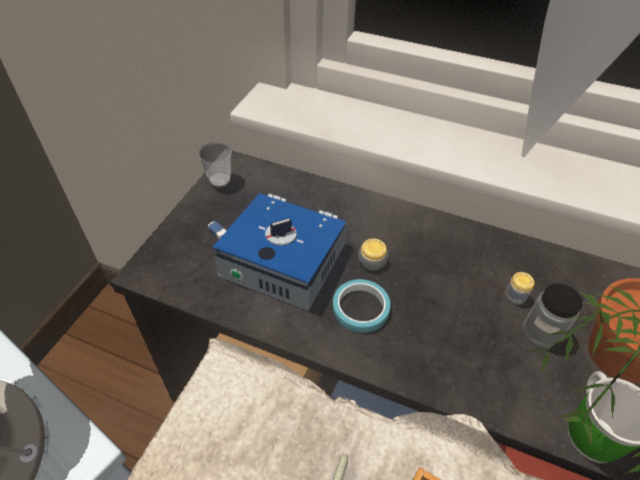

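The pictures show the panel and the front pad (top zoom about 394,387). The flange is at about (365,276), the slot runs (342,322) to (388,228), and the index lines run (287,298) to (444,256). That puts the fastener at roughly +0.85 rad and the box yaw at about 0.26. Next I'll measure these accurately.

Run:
```python
from h import *
f=np.load("top0.npy",allow_pickle=True).item(); W=cloud(f); im=f["frame"].astype(int); hsv=cv2.cvtColor(f["frame"],cv2.COLOR_BGR2HSV)
roi=np.zeros((480,640),bool); roi[195:335,230:375]=1
blue=roi&(hsv[...,0]>100)&(hsv[...,0]<125)&(hsv[...,1]>130)&(W[...,2]>.04)
P=W[blue]; A=np.c_[P[:,:2],np.ones(len(P))]
for _ in range(3):
    c=np.linalg.lstsq(A,P[:,2],rcond=None)[0]; e=P[:,2]-A@c; k=abs(e)<.003; P=P[k];A=A[k]
print("plane",c.round(4),"slope",np.hypot(*c[:2]),"downhill yaw",np.arctan2(-c[1],-c[0]),e.std())
def ray_plane(u,v,off=0):
    d=np.array([(u-f["cx"])/f["fx"],(v-f["cy"])/f["fy"],1]); d=f["T"][:3,:3]@d; o=f["T"][:3,3]
    t=(c[0]*o[0]+c[1]*o[1]+c[2]+off-o[2])/(d[2]-c[0]*d[0]-c[1]*d[1]); return o+t*d
z=lambda x,y:(200+x/3.6,190+y/3.6)
cnt=max(cv2.findContours(blue.astype(np.uint8),cv2.RETR_EXTERNAL,cv2.CHAIN_APPROX_NONE)[0],key=cv2.contourArea)
rc=cv2.minAreaRect(cnt); print(rc)
Q=[ray_plane(*p) for p in cv2.boxPoints(rc)]; 
for q in Q: print(q.round(4))
print("sizes",[np.linalg.norm(Q[i]-Q[i-1]).round(4) for i in range(4)])
ctr=np.mean(Q,0); print("ctr",ctr)
# pad: dark low blob in zoom region
g=f["frame"].max(2); dark=(g<80)&roi; dark[:285]=0; dark[:,:296]=0;dark[:,325:]=0;dark[310:]=0
v,u=np.nonzero(dark); print("pad px",u.mean(),v.mean(),len(u),ray_plane(u.mean(),v.mean(),.002))
print("flange",ray_plane(*z(365,276),.004))
red=roi&(im[...,2]>im[...,1]+50)&(im[...,2]>im[...,0]+50); v,u=np.nonzero(red); print(np.c_[u,v].tolist())
pts=np.array([ray_plane(a,b,.004)[:2] for a,b in zip(u,v)]); m=pts.mean(0)
w=np.linalg.svd(pts-m)[2][0]; print("slot mid",m,"slot a",np.arctan2(-w[0],w[1])%np.pi)
i1,i2=ray_plane(*z(287,298)),ray_plane(*z(444,256)); d=i1-i2; print("index yaw",np.arctan2(-d[0],d[1]),"mid",(i1+i2)/2)
k=roi&(W[...,2]>.088); v,u=np.nonzero(k); T=W[k]; print("wingtop",len(T),T.mean(0),T[:,2].max())
```

```text
plane [-0.1355 -0.0416  0.1376] slope 0.14174217949104764 downhill yaw 0.2977317394518293 0.0011278956905506666
((300.369873046875, 265.5638732910156), (99.14414978027344, 109.37985229492188), 75.17352294921875)
[ 0.5861 -0.0105  0.0586]
[ 0.6278 -0.1808  0.06  ]
[ 0.4739 -0.2153  0.0823]
[ 0.4346 -0.052   0.0809]
sizes [np.float64(0.1587), np.float64(0.1754), np.float64(0.1593), np.float64(0.1679)]
ctr [ 0.53059752 -0.11464009  0.07045903]
pad px 309.0217391304348 297.2608695652174 184 [ 0.47909979 -0.12769278  0.07998002]
flange [ 0.52687955 -0.11657073  0.07504311]
[[307, 252], [306, 253], [307, 253], [308, 253], [306, 254], [307, 254], [296, 276], [295, 277], [296, 277], [297, 277], [294, 278], [295, 278], [296, 278], [297, 278], [294, 279], [295, 279], [296, 279], [294, 280], [295, 280], [296, 280]]
slot mid [ 0.52063518 -0.1125633 ] slot a 1.1321233224592344
index yaw 0.2407248565080032 mid [ 0.52667426 -0.11669498  0.07107609]
wingtop 262 [ 0.51169451 -0.12429125  0.37479524] 0.9446498894417351
```

drive_tool(commands=[{"tx":0.33,"ty":-1,"grip":-0.2},{"tx":0.33,"ty":-1,"grip":-0.2},{"tx":0.33,"ty":-1,"grip":-0.2},{"tx":0.33,"ty":-1,"grip":-0.2},{"tx":0.33,"ty":-1,"grip":-0.2},{"tx":0.33,"ty":-1,"grip":-0.2},{"tx":0.33,"ty":-1,"grip":-0.2},{"tx":0.33,"ty":-1,"grip":-0.2},{"tx":0.33,"ty":-1,"grip":-0.2},{"tx":0.33,"ty":-1,"grip":-0.2}], grip_force=30)

```text
validation failed for argument at $.co...
```

drive_tool(commands=[{"tx":0.33,"ty":-1.0,"tz":0.0,"rx":0.0,"ry":0.0,"rz":0.0,"grip":-0.2}], grip_force=30)

```text
clock: 0.82
tcp_pos: [0.2896, 0.5933, 0.2311]
orientation: [-0.674, -3.068, -0.001]
contact_force: [-0.2, -0.6, -0.2]
grip_width: 0.0697
```

drive_tool(commands=[{"tx":0.33,"ty":-1,"tz":0,"rx":0,"ry":0,"rz":0,"grip":-0.2},{"tx":0.33,"ty":-1,"tz":0,"rx":0,"ry":0,"rz":0,"grip":-0.2},{"tx":0.33,"ty":-1,"tz":0,"rx":0,"ry":0,"rz":0,"grip":-0.2},{"tx":0.33,"ty":-1,"tz":0,"rx":0,"ry":0,"rz":0,"grip":-0.2},{"tx":0.33,"ty":-1,"tz":0,"rx":0,"ry":0,"rz":0,"grip":-0.2},{"tx":0.33,"ty":-1,"tz":0,"rx":0,"ry":0,"rz":0,"grip":-0.2},{"tx":0.33,"ty":-1,"tz":0,"rx":0,"ry":0,"rz":0,"grip":-0.2},{"tx":0.33,"ty":-1,"tz":0,"rx":0,"ry":0,"rz":0,"grip":-0.2},{"tx":0.33,"ty":-1,"tz":0,"rx":0,"ry":0,"rz":0,"grip":-0.2},{"tx":0.33,"ty":-1,"tz":0,"rx":0,"ry":0,"rz":0,"grip":-0.2}])

```text
clock: 2.08
tcp_pos: [0.3574, 0.3909, 0.2313]
orientation: [0.678, 3.068, 0.0]
contact_force: [-0.7, 0.5, 0.2]
grip_width: 0.0512
```

drive_tool(commands=[{"tx":0.33,"ty":-1,"tz":0,"rx":0,"ry":0,"rz":0,"grip":-0.2},{"tx":0.33,"ty":-1,"tz":0,"rx":0,"ry":0,"rz":0,"grip":-0.2},{"tx":0.33,"ty":-1,"tz":0,"rx":0,"ry":0,"rz":0,"grip":-0.2},{"tx":0.33,"ty":-1,"tz":0,"rx":0,"ry":0,"rz":0,"grip":-0.2},{"tx":0.33,"ty":-1,"tz":0,"rx":0,"ry":0,"rz":0,"grip":-0.2},{"tx":0.33,"ty":-1,"tz":0,"rx":0,"ry":0,"rz":0,"grip":-0.2},{"tx":0.33,"ty":-1,"tz":0,"rx":0,"ry":0,"rz":0,"grip":-0.2},{"tx":0.33,"ty":-1,"tz":0,"rx":0,"ry":0,"rz":0,"grip":-0.2},{"tx":0.33,"ty":-1,"tz":0,"rx":0,"ry":0,"rz":0,"grip":-0.2},{"tx":0.33,"ty":-1,"tz":0,"rx":0,"ry":0,"rz":0,"grip":-0.2}])

```text
clock: 3.32
tcp_pos: [0.4232, 0.1909, 0.2314]
orientation: [0.678, 3.068, 0.0]
contact_force: [0.5, 0.1, 0.6]
grip_width: 0.0511
```

drive_tool(commands=[{"tx":0.34,"ty":-0.96,"tz":0,"rx":-0.017,"ry":0.07,"rz":0,"grip":-0.2},{"tx":0.34,"ty":-0.96,"tz":0,"rx":-0.017,"ry":0.07,"rz":0,"grip":-0.2},{"tx":0.34,"ty":-0.96,"tz":0,"rx":-0.017,"ry":0.07,"rz":0,"grip":-0.2},{"tx":0.34,"ty":-0.96,"tz":0,"rx":-0.017,"ry":0.07,"rz":0,"grip":-0.2},{"tx":0.34,"ty":-0.96,"tz":0,"rx":-0.017,"ry":0.07,"rz":0,"grip":-0.2},{"tx":0.34,"ty":-0.96,"tz":0,"rx":-0.017,"ry":0.07,"rz":0,"grip":-0.2},{"tx":0.34,"ty":-0.96,"tz":0,"rx":-0.017,"ry":0.07,"rz":0,"grip":-0.2},{"tx":0.34,"ty":-0.96,"tz":0,"rx":-0.017,"ry":0.07,"rz":0,"grip":-0.2},{"tx":0.34,"ty":-0.96,"tz":0,"rx":-0.017,"ry":0.07,"rz":0,"grip":-0.2},{"tx":0.34,"ty":-0.96,"tz":0,"rx":-0.017,"ry":0.07,"rz":0,"grip":-0.2}])

```text
clock: 4.58
tcp_pos: [0.4909, -0.001, 0.2313]
orientation: [-0.658, -2.978, 0.067]
contact_force: [1.2, 0.2, -0.4]
grip_width: 0.0512
```

drive_tool(commands=[{"tx":0.34,"ty":-0.96,"tz":-0.7,"rx":0,"ry":0,"rz":0,"grip":-0.2},{"tx":0.34,"ty":-0.96,"tz":-0.7,"rx":0,"ry":0,"rz":0,"grip":-0.2},{"tx":0.34,"ty":-0.96,"tz":-0.7,"rx":0,"ry":0,"rz":0,"grip":-0.2},{"tx":0.34,"ty":-0.96,"tz":-0.7,"rx":0,"ry":0,"rz":0,"grip":-0.2},{"tx":0.34,"ty":-0.96,"tz":-0.7,"rx":0,"ry":0,"rz":0,"grip":-0.2},{"tx":0.34,"ty":-0.96,"tz":-0.7,"rx":0,"ry":0,"rz":0,"grip":-0.2}])

```text
clock: 5.32
tcp_pos: [0.5317, -0.1162, 0.1469]
orientation: [-0.658, -2.979, 0.067]
contact_force: [-0.1, -0.3, 0.1]
grip_width: 0.0509
```

Run:
```python
from h import *
from scipy.spatial.transform import Rotation as R
f=eyes.grab_frame("scene"); cv2.imwrite("pics/s1.png",cv2.resize(f["frame"][90:340,130:420],None,fx=2.6,fy=2.6))
s=status.get_obs(); M=R.from_rotvec(s["orientation"]).as_matrix(); print(s["tcp_pos"],s["clock"],M.round(3),s["joints"].round(2)); print("jaw yaw",np.arctan2(M[1,1],M[0,1])%np.pi)
```

```text
[ 0.53117901 -0.11906167  0.14546439] 5.375 [[-0.902  0.42  -0.099]
 [ 0.425  0.905 -0.025]
 [ 0.079 -0.065 -0.995]] [-0.23  0.43  0.4   1.9  -0.16  0.94  1.38]
jaw yaw 1.136006523778671
```

View pics/s1.png

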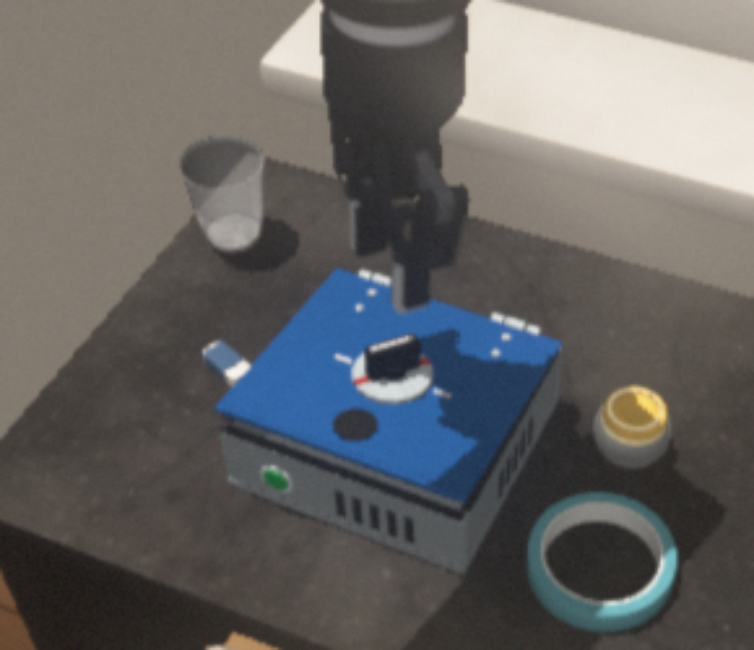

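The picture shows the open fingers centred above the wing, straddling its thickness (wing at about 393,358). Next I descend.

drive_tool(commands=[{"tx":-0.05,"ty":0.03,"tz":-0.84,"rx":0,"ry":0,"rz":0,"grip":-0.2},{"tx":-0.05,"ty":0.03,"tz":-0.84,"rx":0,"ry":0,"rz":0,"grip":-0.2},{"tx":-0.05,"ty":0.03,"tz":-0.84,"rx":0,"ry":0,"rz":0,"grip":-0.2},{"tx":-0.05,"ty":0.04,"tz":-0.7,"rx":0,"ry":0,"rz":0,"grip":-0.2},{"tx":0,"ty":0,"tz":0,"rx":0,"ry":0,"rz":0,"grip":-0.2}])

```text
clock: 6.0
tcp_pos: [0.5268, -0.1119, 0.0817]
orientation: [-0.657, -2.976, 0.068]
contact_force: [0.2, -0.2, -0.3]
grip_width: 0.0512
```

Run:
```python
from h import *
f=eyes.grab_frame("scene"); cv2.imwrite("pics/s2.png",cv2.resize(f["frame"][160:310,200:380],None,fx=4,fy=4))
s=status.get_obs(); print(s["tcp_pos"],s["clock"],s["contact_force"])
```

```text
[ 0.52741111 -0.11221703  0.08243774] 6.05 [-0.24339764 -0.11902302 -0.47181052]
```

View pics/s2.png

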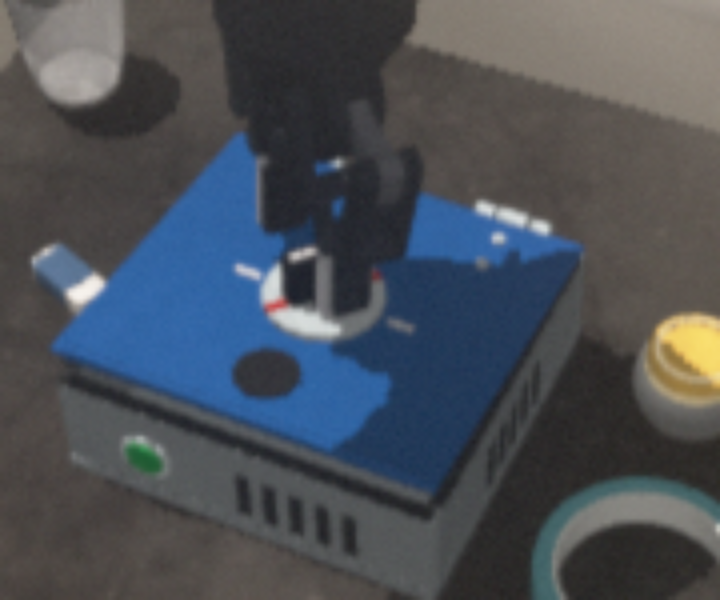

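The wing (about 300,275) lies between the fingers, clear of the flange. I'll trim y by -4 mm and close.

drive_tool(commands=[{"tx":0,"ty":-0.2,"tz":-0.1,"rx":0,"ry":0,"rz":0,"grip":0.2},{"tx":0,"ty":0,"tz":0,"rx":0,"ry":0,"rz":0,"grip":1},{"tx":0,"ty":0,"tz":0,"rx":0,"ry":0,"rz":0,"grip":1},{"tx":0,"ty":0,"tz":0,"rx":0,"ry":0,"rz":0,"grip":1},{"tx":0,"ty":0,"tz":0,"rx":0,"ry":0,"rz":0,"grip":1}], grip_force=30)

```text
clock: 6.68
tcp_pos: [0.5283, -0.1163, 0.0813]
orientation: [-0.658, -2.98, 0.067]
contact_force: [1.1, 1.6, 4.2]
grip_width: 0.0101
```

drive_tool(commands=[{"tx":0,"ty":0,"tz":0.05,"rx":-0.04,"ry":-0.01,"rz":-0.4,"grip":1},{"tx":0,"ty":0,"tz":0,"rx":-0.08,"ry":-0.02,"rz":-0.79,"grip":1},{"tx":0,"ty":0,"tz":0,"rx":-0.08,"ry":-0.02,"rz":-0.79,"grip":1},{"tx":0,"ty":0,"tz":0,"rx":-0.08,"ry":-0.02,"rz":-0.79,"grip":1},{"tx":0,"ty":0,"tz":0,"rx":-0.08,"ry":-0.02,"rz":-0.79,"grip":1},{"tx":0,"ty":0,"tz":0,"rx":-0.08,"ry":-0.02,"rz":-0.79,"grip":1},{"tx":0,"ty":0,"tz":0,"rx":-0.08,"ry":-0.02,"rz":-0.79,"grip":1},{"tx":0,"ty":0,"tz":0,"rx":-0.08,"ry":-0.02,"rz":-0.79,"grip":1},{"tx":0,"ty":0,"tz":0,"rx":-0.04,"ry":-0.01,"rz":-0.4,"grip":1},{"tx":0,"ty":0,"tz":0,"rx":0,"ry":0,"rz":0,"grip":1}])

```text
clock: 7.92
tcp_pos: [0.5283, -0.1161, 0.0815]
orientation: [-1.891, -2.431, 0.125]
contact_force: [3.9, 0.3, -6.1]
grip_width: 0.0097
```

```bash
cat > look.py <<'E'
import sys
from h import *
from scipy.spatial.transform import Rotation as R
n=sys.argv[1]
f=eyes.grab_frame("scene"); a=cv2.resize(f["frame"][160:310,200:380],None,fx=4,fy=4)
cv2.imwrite(f"pics/s{n}.png",a)
f=eyes.grab_frame("top"); cv2.imwrite(f"pics/t{n}.png",cv2.resize(f["frame"][190:350,200:420],None,fx=3.6,fy=3.6,interpolation=cv2.INTER_CUBIC))
s=status.get_obs(); M=R.from_rotvec(s["orientation"]).as_matrix(); print(s["tcp_pos"],s["clock"],s["contact_force"],M[:,2].round(3),s["grip_width"]); print("jaw yaw",np.arctan2(M[1,1],M[0,1])%np.pi)
E
python3 look.py 3
```

```text
[ 0.52832254 -0.11608077  0.08160062] 8.025 [ 5.31156485  0.03987868 -7.08971571] [-0.097 -0.027 -0.995] 0.01012011321895258
jaw yaw 0.2490246502899036
```

View pics/s3.png

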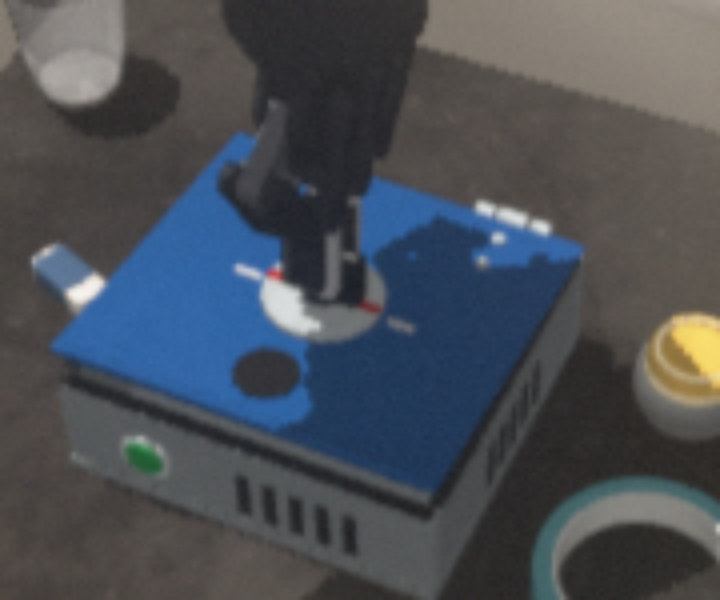

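View pics/t3.png

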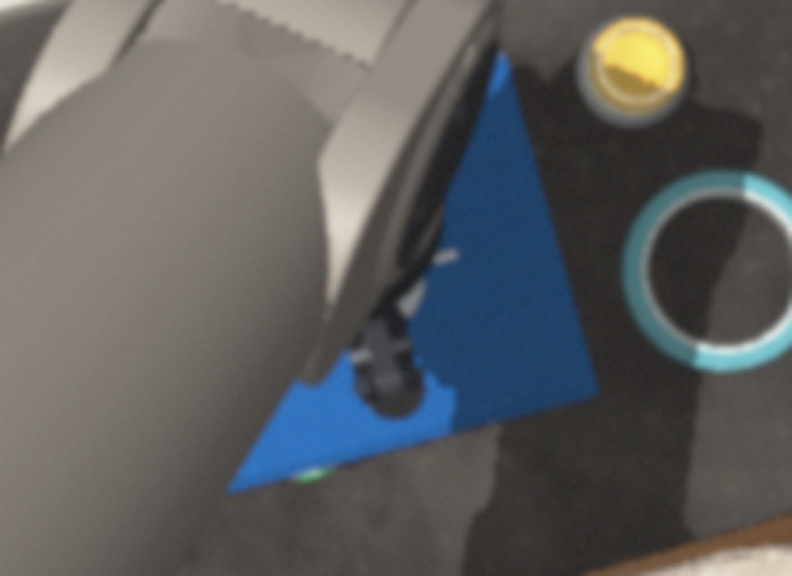

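The red slot ends (275,272 and 370,307) are in line with the white index lines (245,270 and 400,325), and the front gap is still open. Next I release and lift.

drive_tool(commands=[{"tx":0,"ty":0,"tz":0,"rx":0,"ry":0,"rz":0,"grip":-0.2},{"tx":0,"ty":0,"tz":0,"rx":0,"ry":0,"rz":0,"grip":-0.2},{"tx":0,"ty":0,"tz":0,"rx":0,"ry":0,"rz":0,"grip":-0.2},{"tx":0.1,"ty":0.02,"tz":0.9,"rx":0,"ry":0,"rz":0,"grip":-0.2},{"tx":0.1,"ty":0.02,"tz":0.9,"rx":0,"ry":0,"rz":0,"grip":-0.2},{"tx":0,"ty":0,"tz":0.9,"rx":0.09,"ry":-0.35,"rz":0,"grip":1},{"tx":-0.9,"ty":-0.2,"tz":0,"rx":0.09,"ry":-0.35,"rz":0,"grip":1},{"tx":-0.9,"ty":-0.2,"tz":0,"rx":0,"ry":0,"rz":0,"grip":1},{"tx":-0.8,"ty":-0.15,"tz":0,"rx":0,"ry":0,"rz":0,"grip":1},{"tx":0,"ty":0,"tz":0,"rx":0,"ry":0,"rz":0,"grip":1}])

```text
clock: 9.28
tcp_pos: [0.4792, -0.1268, 0.1365]
orientation: [1.931, 2.477, -0.001]
contact_force: [1.0, -0.1, -0.6]
grip_width: 0.0001
```

```bash
python3 look.py 4
```

```text
[ 0.48069688 -0.12633445  0.13640212] 9.375 [ 0.08403282 -0.57792666 -0.01635673] [ 0.001 -0.001 -1.   ] 0.00033779928169278304
jaw yaw 0.24798715951522737
```

View pics/s4.png

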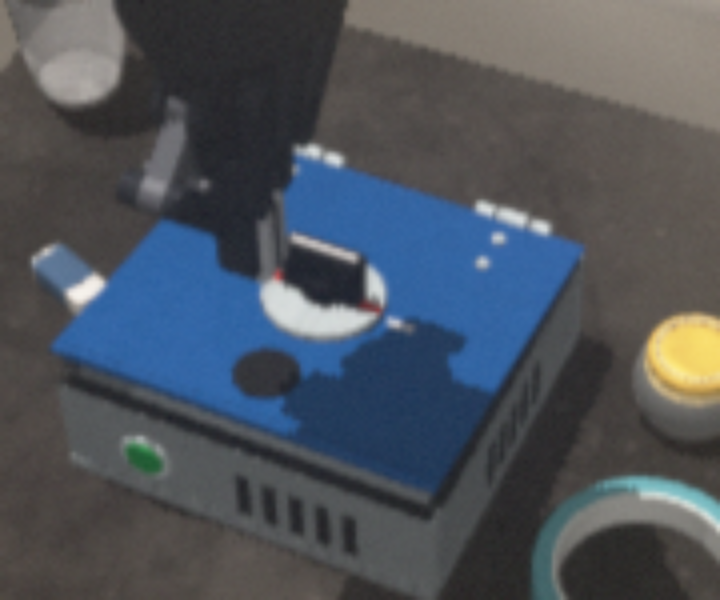

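The wing is aligned (slot end at 275,272 with the index line at 400,325), the panel is still open, and the closed fingers are above the pad. Next I press.

drive_tool(commands=[{"tx":-0.05,"ty":-0.05,"tz":-0.9,"rx":0,"ry":0,"rz":0,"grip":1},{"tx":0,"ty":0,"tz":-0.9,"rx":0,"ry":0,"rz":0,"grip":1},{"tx":0,"ty":0,"tz":-0.6,"rx":0,"ry":0,"rz":0,"grip":1},{"tx":0,"ty":0,"tz":-0.3,"rx":0,"ry":0,"rz":0,"grip":1},{"tx":0,"ty":0,"tz":-0.3,"rx":0,"ry":0,"rz":0,"grip":1},{"tx":0,"ty":0,"tz":-0.3,"rx":0,"ry":0,"rz":0,"grip":1},{"tx":0,"ty":0,"tz":-0.3,"rx":0,"ry":0,"rz":0,"grip":1},{"tx":0,"ty":0,"tz":0,"rx":0,"ry":0,"rz":0,"grip":1}])

```text
clock: 10.38
tcp_pos: [0.4781, -0.1279, 0.0638]
orientation: [-1.931, -2.478, 0.003]
contact_force: [-3.8, -0.3, 6.4]
grip_width: 0.0001
```

Force is 6.4 N at z = 0.0638, so the panel is nearly shut. I'll press to the stop with some margin.

drive_tool(commands=[{"tx":0,"ty":0,"tz":-0.1,"rx":0,"ry":0,"rz":0,"grip":1},{"tx":0,"ty":0,"tz":-0.1,"rx":0,"ry":0,"rz":0,"grip":1},{"tx":0,"ty":0,"tz":0,"rx":0,"ry":0,"rz":0,"grip":1},{"tx":0,"ty":0,"tz":0,"rx":0,"ry":0,"rz":0,"grip":1}])

```text
clock: 10.88
tcp_pos: [0.4782, -0.128, 0.062]
orientation: [-1.932, -2.477, -0.001]
contact_force: [-12.1, 1.5, 36.3]
grip_width: -0.0002
```

```bash
python3 look.py 5
```

```text
[ 0.47818695 -0.12792865  0.06203748] 10.975 [-11.91251408   2.29028023  35.32549337] [-0.     0.001 -1.   ] 0.0002753788677938348
jaw yaw 0.2461268913301331
```

View pics/s5.png

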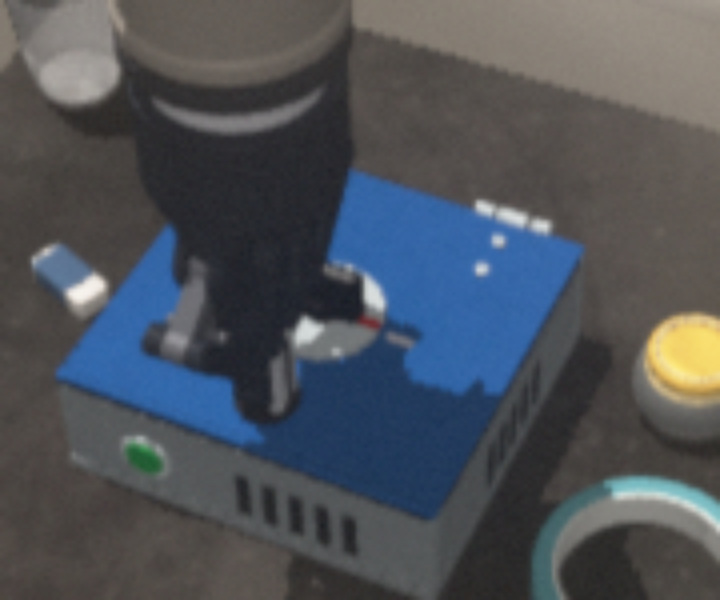

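The gap is gone and the panel is flush, pressed at about 35 N against the stop. I'll ease off 1 mm for margin.

drive_tool(commands=[{"tx":0,"ty":0,"tz":0.04,"rx":0,"ry":0,"rz":0,"grip":1},{"tx":0,"ty":0,"tz":0,"rx":0,"ry":0,"rz":0,"grip":1},{"tx":0,"ty":0,"tz":0,"rx":0,"ry":0,"rz":0,"grip":1},{"tx":0,"ty":0,"tz":0,"rx":0,"ry":0,"rz":0,"grip":1}])

```text
clock: 11.48
tcp_pos: [0.4782, -0.128, 0.0623]
orientation: [-1.932, -2.477, -0.0]
contact_force: [-9.3, 1.8, 28.1]
grip_width: -0.0004
```

Run:
```python
from h import *
f=eyes.grab_frame("scene"); W=cloud(f)
for n in ["eraser","ink_pot","tape_roll"]:
    m=spotter.masks_of("scene",n)
    if m: print(n,np.median(W[m[0]["mask"]&(f["range_z"]>0)],0).round(4))
s=status.get_obs(); print(s["tcp_pos"],s["clock"],s["contact_force"])
```

```text
eraser [0.5039 0.0179 0.0115]
ink_pot [ 0.6155 -0.2463  0.0356]
[ 0.47815502 -0.12793348  0.06232105] 11.675 [-10.1262757    1.03963531  27.9322694 ]
```

The eraser and ink pot haven't moved, and the tape roll looks unmoved in the picture although the network missed it this time. The panel is held shut at 28 N.

```bash
python3 -c "
from h import *
print(workorder.hand_in()); s=status.get_obs(); print(s['tcp_pos'],s['contact_force'])"
```

```text
the job is handed in; nothing more can be done
None
the job is handed in; nothing more can be done
```

I turned the wing fastener about 0.89 rad clockwise into line while the panel stood open. I then released it and pressed the panel shut on the rubber pad with closed fingers. The job was handed in while still pressing; it gave no verdict.

- **Fastener:** after the turn, the red slot was in line with the white index lines in the scene picture. It stayed there after I let go.
- **Panel:** the front gap was gone in the scene picture. The fingertips were at z = 0.062 m, about where the pad should be when shut (0.063 m), with about 28 N of downward push. That force was steady in the last two readings, about 0.2 s apart.
- **Bystanders:** the eraser and ink pot measured within about 3 mm of their start. The network missed the tape roll in the last check, so I only have the picture for it, where it looks unmoved.
- **Time:** the clock read 11.7 s at the last check before hand-in, against the 38 s limit.
- **Disagreement:** the depth image gave a panel slope of 0.14 rad at the start, against the stated 0.10. I used 0.10, which fitted the heights given in the task.

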